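# Hang the basket of rolls on the spring weighing arm

## Robot

A 6-joint arm with a two-finger parallel gripper is mounted at the origin on the work surface. World frame = base frame: x ahead of the robot, y to its left, z up, the work surface at z = 0. Lengths are in mm, angles in rad, forces in N, time in s.
With the tool pointing down it reaches from about 300 to 1000 mm from the base axis. Payload 5.1 kg.
Tool frame: the origin (TCP) lies on the centre line of the jaws, within the pads' length; the fingertips stand 8 mm ahead of it and the grasp point (between the pads) lies 11 mm behind it (robot.tip_reach is the distance from the TCP to the fingertips, in mm); z points along the fingers, y is the line along which they close (so a half turn about z gives the same grasp; the last joint's range is limited). The gripper opens to 95 mm and grips with 3 to 60 N. Pads are 20 mm wide; open, the fingers measure 119 mm over their backs; the gripper's body (75 mm by 180 mm) begins 59 mm behind the grasp point.
Start: joints at [-1.23, 0.124, 1.65, -0, 1.367, -0.083], TCP at [267.265, -592.498, 222.656] pointing down, gripper open.
Joint ranges: [-2.61, 2.61], [-1.02, 2.33], [0.03, 2.71], [-1.35, 4.49], [0.32, 2.68], [-2.91, 2.91]. Speed limits (rad/s): [2.57, 2.57, 3.14, 3.14, 3.14, 3.14].

## Interface

Orientations are given as a unit quaternion [w, x, y, z].
In Python, from bench import robot gives the robot as it stands.
- The arm moves only by the tool send_rows, never from a script. Its argument "rows" is a list that holds one entry, the list of rows, each a list of 5 numbers: the shift along the world's x, y, z in mm, then the turn about the world's z in degrees, then the finger opening in mm, from 0 to 95.1. In form: [[[dx, dy, dz, turn, grip], ...]]. A call has 1 to 12 rows; each row is the pose to reach, as a shift and turn from the pose commanded when the call began; what a row does not reach only later rows make up. A row lasts 1/10 s, in which the tool goes at most 50 mm and 8.59 degrees, less where a joint would pass 70% of its speed; a pose out of reach is approached as far as the arm can. A call with a gripper value outside its range is refused whole. The fingers move at their own pace and stop on an object; the grip force is fixed at half the most. Time passes only in rows, so rows that repeat a pose let the fingers close. It gives the time, the measured TCP pose, the force, the opening and the grip force at its end, in the units of the state.
- robot.read_state(): the state, without advancing time (a new reading comes with each control period).
- robot.capture(name): name is "side" or "top" or "wrist"; returns a dict with "frame" (420x560x3 uint8, blue, green, red), "range_z" (420x560 float32, mm along the optical axis (not along the pixel's ray), 0 where there is no reading), "fx", "fy", "cx", "cy" (pixels), "R" (3x3) and "t" (3): a world point X has camera coordinates R X + t. Camera axes: x right, y down, z forward; pixel columns grow to the right and rows downward; lengths in mm; the calibration is good to about 2 mm. A picture is of the moment at which its call begins.
- robot.hand_in(): hands the job in; it is judged then, once.
The state is a dict: "time": time; "qpos": joint angles; "dq": joint speeds; "joint_efforts": joint torques, N m; "ee_pos": TCP position; "orientation": TCP orientation; "force": force on the tool from outside, world axes, zero at the start; "ft_torque": the same for the moment, N m; "gripper_width": opening from 0.0 (shut) to 1.0 (fully open); "finger_force": force on a finger pad.
Only numpy, scipy, OpenCV 4.12 (cv2) and the standard library are available. Lean on these libraries where they do the work, as an engineer would, in place of code of your own. Each camera call takes 0.05 s, during which the arm holds its last target. There are 200 camera calls.

## Task

Pick up the basket of rolls by its wooden grip, keep it upright, thread the closed bail under the grip over the free end of the spring weighing arm and lay its bar in the V-notch. Then ease the basket down slowly (a few centimetres a second at most) with the arm as it sinks, until the arm carries exactly the whole weight and has settled, the gripper neither lifting nor pressing, and only then let go, so that the arm does not drop, spring up or bob when it is released. Leave the basket hanging still and free of the counter, do not touch the scale with the gripper, and leave the other things on the counter alone.

Things in the scene. Friction and masses are not known exactly. Their poses are not given: they have to be found in the camera images.
- weigher: Grey steel scale stand bolted to the counter, base plate 130 x 120 x 12 mm, post 36 mm square. Its origin lies on the counter straight below the empty arm's notch; the post and hinge (216 mm high) stand 258 mm from it along its +x axis, so the arm points along -x. Yaw varies. A white dial plate, 125 x 120 mm, stands beside the arm near the post, 24 mm to the -y side.
- weigh_arm (a joint): Arm angle, rad: 0 = empty, at its upper stop (free end raised 0.13 rad above level), growing as the free end sinks, lower stop 0.42. A lightly damped spring bears it: sinking starts at roughly 1 N on the notch, then takes about 0.1 N per mm (7 N m per rad); empty, it goes back to 0. The basket, of unknown weight, settles it somewhere between 0.05 and 0.31.
- saddle (a point): Seat point of the V-notch on top of the arm: here the centre line of the bail's bar comes to lie. On the moving arm, 260 mm from the hinge, about 250 mm above the counter when empty. Two 45 degree faces, 22 mm wide across the arm; the lips rise 13 mm above the seat point, 18 mm before and behind it. The arm is 14 mm wide there behind, its underside 23 mm below the seat point.
- free_end (a point): Free end of the weighing arm, 25 mm beyond the seat point, away from the post: the bail is threaded on from here. The scale is delicate: arm and basket moving together faster than about 0.15 rad/s (40 mm/s at the notch), down or up, also just after letting go, spoil it. Letting go while the gripper still lifts or presses by more than about 0.4 N causes that.
- basket: Steel basket with six bread rolls fixed in it, 130 (x) x 110 (y) x 48 mm, rolls up to 66 mm high; origin at the centre of its underside. Weighs 0.28 to 0.94 kg, balanced about its middle. A closed bail of 8 mm round bar stands in its y-z plane: uprights 106 mm apart, straight top bar 66 mm long along y. To hang, the basket's x axis must lie along the arm (either way round).
- bail (a point): Middle of the centre line of the bail's top bar, 145 mm above the basket's underside; the free window between rolls and bar is 75 mm high.
- grip (a point): Point to grip on the upright wooden block, 24 x 24 mm across (sides along the basket's x and y) and 62 mm tall, that stands on the middle of the bail's bar; this point is 44 mm above the bar's centre line and 23 mm below the block's top.
- plates: Stack of white plates, 196 mm across and 60 mm high, origin at its foot; a bystander.
- flask: Steel vacuum flask with black lid, 116 mm across, 250 mm high, handle on its +y side; origin at its foot; a bystander.
- mustard: Yellow squeeze bottle, 54 mm across, 160 mm high; origin at its foot; a bystander.
- mug: White mug, 80 mm across, 90 mm high, origin at its foot; a bystander.

How it is judged:
By the outcome, as a careful person would: the job done as asked, in the order asked, and still so for the second after the job is handed in, with the robot touching nothing.
It also fails if it takes over 64 s, if anything falls off the work surface, if the arm or the gripper's body presses on something with over 40 N, if the wrist force passes 120 N, or if a joint passes its speed limit or range.

## Working session

There is one attempt and no reset: what is moved stays moved. The work goes in short steps, Python scripts to look and compute and a tool call to move; the robot and the scene stay as the last step left them, time stands still between calls to the robot, and variables do not carry over. Pictures are saved under pics/ and viewed, at most 10 in all, crops included, and the job is handed in when it is done.

Besides the shell and the picture viewer there is one more tool, called after "Call:" as name([rows], argument=value, ...), one row to a line, values as JSON. send_rows: Moves the arm, as the interface text tells. Its arguments: {"type":"object","properties":{"rows":{"type":"array","items":{"type":"array","items":{"type":"array","items":{"type":"number"}}}}},"required":["rows"]}

```bash
mkdir -p pics; cat > h.py <<'E'
import numpy as np, cv2
from bench import robot
def cloud(c):
    z=c["range_z"]; v,u=np.mgrid[:z.shape[0],:z.shape[1]]
    P=np.stack([(u-c["cx"])/c["fx"]*z,(v-c["cy"])/c["fy"]*z,z],-1)
    W=(P-np.array(c["t"]).ravel())@np.array(c["R"])
    W[z<=0]=np.nan
    return W
E
python3 - <<'E'
from h import *
s=robot.read_state(); print({k:np.round(v,3) for k,v in s.items()})
for n in ["side","top"]:
    c=robot.capture(n); cv2.imwrite(f"pics/{n}0.png",c["frame"]); np.savez(f"{n}0.npz",**c)
    print(n,np.round(-np.array(c["R"]).T@np.array(c["t"]).ravel()))
E
```

```text
{'time': np.float64(0.0), 'qpos': array([-1.23 ,  0.125,  1.652, -0.   ,  1.367, -0.083]), 'dq': array([-0.001,  0.   , -0.   ,  0.001, -0.001, -0.   ]), 'joint_efforts': array([-1.0000e-03, -4.1761e+01, -3.5993e+01,  7.7000e-02,  4.9000e-02,
       -0.0000e+00]), 'ee_pos': array([ 267.06 , -591.914,  221.38 ]), 'orientation': array([-0.001,  0.978,  0.21 , -0.   ]), 'force': array([0.712, 0.444, 0.513]), 'ft_torque': array([-0.002,  0.028,  0.029]), 'finger_force': np.float64(0.0), 'gripper_width': np.float64(1.004)}
side [   80. -1241.  1125.]
top [ 438.  -15. 1772.]
```

View pics/side0.png

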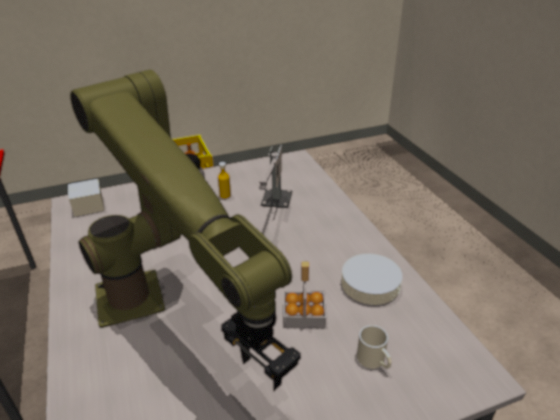

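View pics/top0.png

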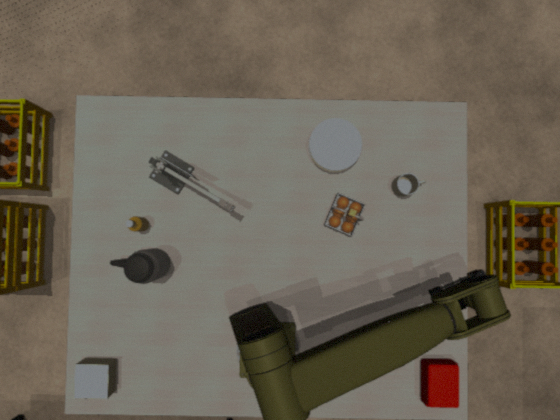

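The side view shows the basket at (305,308) with its grip at (305,270), and the scale behind it at (275,195). In the top view the basket is at (345,215), the scale post at (170,172) and the arm's free end near (242,216). The plates are at (335,145) and the mug at (404,185).

```bash
python3 - <<'E'
from h import *
W={}
for n in ["side","top"]:
    c=dict(np.load(n+"0.npz")); W[n]=cloud(c)
    X=np.array([[0,0,0],[0,0,0]])
for u,v in [(345,215),(242,216),(170,172),(335,145),(404,185),(138,223),(145,265)]:
    print((u,v),np.round(W["top"][v,u]))
def st(P,name):
    print(name,len(P),np.round(np.nanmean(P,0),1) if len(P) else '', np.round(P.min(0)) if len(P) else '',np.round(P.max(0)) if len(P) else '')
T=W["top"][185:245,320:372].reshape(-1,3)
B=T[(T[:,2]>25)&(T[:,2]<80)]; st(B,"basket body")
r=cv2.minAreaRect(B[:,:2].astype(np.float32)); print(r)
st(T[T[:,2]>185],"grip top T"); st(T[(T[:,2]>120)&(T[:,2]<170)],"bar T")
S=W["side"][255:330,275:335].reshape(-1,3)
st(S[S[:,2]>170],"grip side"); st(S[(S[:,2]>110)&(S[:,2]<160)],"bail side")
A=W["top"][140:230,140:255].reshape(-1,3); A=A[A[:,2]>130]
st(A,"arm")
for lo in range(130,290,15):
    q=A[(A[:,2]>=lo)&(A[:,2]<lo+15)]; st(q,lo)
Bp=W["top"][140:200,140:205].reshape(-1,3);Bp=Bp[(Bp[:,2]>5)&(Bp[:,2]<20)];st(Bp,"base");print(cv2.minAreaRect(Bp[:,:2].astype(np.float32)))
im=[]
for n,(x0,x1,y0,y1) in {"top":(140,380,130,250),"side":(240,360,140,330)}.items():
    f=cv2.imread(f"pics/{n}0.png")[y0:y1,x0:x1]; im.append(f)
a=cv2.resize(im[0],None,fx=2.0,fy=2.0,interpolation=2); b=cv2.resize(im[1],None,fx=2.6,fy=2.6,interpolation=2)
H=max(a.shape[0],b.shape[0]); o=np.zeros((H,a.shape[1]+b.shape[1],3),np.uint8);o[:a.shape[0],:a.shape[1]]=a;o[:b.shape[0],a.shape[1]:]=b
cv2.imwrite("pics/crop0.png",cv2.convertScaleAbs(o,alpha=1.5))
E
```

```text
(345, 215) [ 506. -285.    9.]
(242, 216) [496. 103.  -1.]
(170, 172) [nan nan nan]
(335, 145) [ 762. -238.   59.]
(404, 185) [ 624. -508.    7.]
(138, 223) [461. 463. 113.]
(145, 265) [324. 396. 252.]
basket body 794 [ 507.5 -277.9   54.8] [ 431. -354.   25.] [ 586. -206.   75.]
((509.0151062011719, -279.6654052734375), (112.44989013671875, 130.59837341308594), 67.4539566040039)
grip top T 59 [ 508.2 -278.2  209.8] [ 495. -292.  188.] [ 522. -267.  220.]
bar T 59 [ 510.7 -274.4  143.7] [ 485. -330.  122.] [ 533. -228.  168.]
grip side 641 [ 346.9 -549.9  454.8] [ 293. -624.  170.] [ 518. -268.  547.]
bail side 81 [ 491.6 -308.   141.4] [ 480. -333.  112.] [ 512. -266.  159.]
arm 688 [607.3 277.6 228.3] [504. 111. 131.] [683. 406. 272.]
130 7 [650.9 355.5 137.9] [636. 350. 131.] [662. 362. 144.]
145 7 [647.3 337.2 152.5] [614. 246. 147.] [663. 362. 160.]
160 7 [642.  331.5 167.4] [618. 256. 161.] [672. 364. 172.]
175 8 [636.4 319.5 181.5] [613. 244. 178.] [660. 364. 186.]
190 24 [654.9 361.6 197.3] [627. 304. 190.] [683. 400. 204.]
205 172 [641.  340.7 214.4] [583. 227. 205.] [681. 406. 220.]
220 227 [603.7 273.3 226.9] [504. 111. 220.] [673. 392. 235.]
235 117 [577.7 227.3 242.9] [507. 114. 235.] [680. 388. 250.]
250 94 [571.9 209.6 257.2] [509. 119. 250.] [675. 387. 265.]
265 25 [590.6 226.6 267.6] [512. 118. 265.] [673. 348. 272.]
280 0   
base 1064 [660.5 369.7  10.6] [552. 250.   5.] [780. 496.  20.]
((667.2451782226562, 371.794677734375), (225.20957946777344, 243.50494384765625), 1.1924043893814087)
```

View pics/crop0.png

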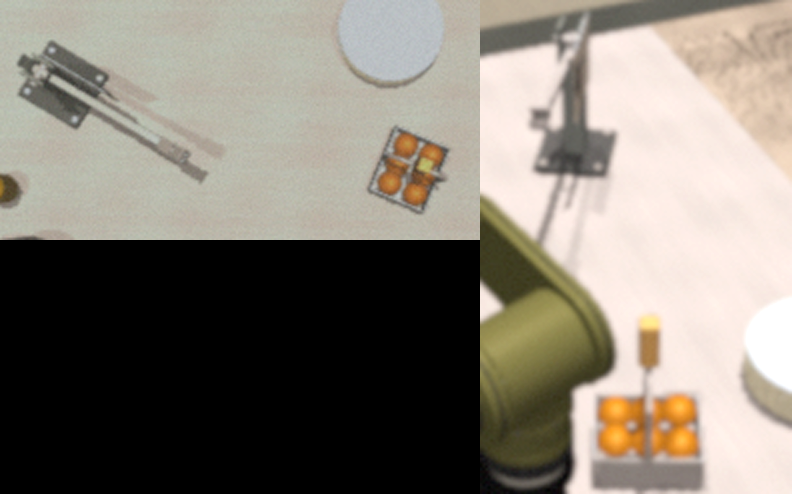

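Call:
send_rows([
  [[20, 30, 40, -5, 95], [55, 70, 40, -12, 95], [85, 110, 40, -20, 95], [115, 150, 40, -27, 95], [145, 190, 40, -34, 95], [175, 230, 40, -40, 95], [205, 265, 40, -46, 95], [230, 300, 40, -46.5, 95], [242, 313, 40, -46.5, 95], [242, 313, 40, -46.5, 95], [242, 313, 40, -46.5, 95]],
])

```text
time: 1.2
ee_pos: [509.0, -279.4, 262.2]
orientation: [0.0, 0.981, -0.192, -0.001]
force: [-0.7, -0.9, 0.4]
gripper_width: 0.998
finger_force: 0.0
```

```bash
python3 - <<'E'
from h import *
s=robot.read_state(); print({k:np.round(s[k],3) for k in ["time","ee_pos","orientation","force"]})
for n in ["wrist","side","top"]:
    c=robot.capture(n); np.savez(f"{n}1.npz",**c); cv2.imwrite(f"pics/{n}1.png",c["frame"])
    print(n,np.round(-np.array(c["R"]).T@np.array(c["t"]).ravel()))
    P=cloud(c).reshape(-1,3); P=P[np.isfinite(P[:,0])]
    near=(np.hypot(P[:,0]-509,P[:,1]+279)<95)
    B=P[near&(P[:,2]>30)&(P[:,2]<72)]
    if len(B): print("body",len(B),cv2.minAreaRect(B[:,:2].astype(np.float32)))
    for lo,hi,r in [(205,216,30),(160,205,30),(135,150,60),(85,135,80)]:
        q=P[(np.hypot(P[:,0]-509,P[:,1]+279)<r)&(P[:,2]>lo)&(P[:,2]<hi)]
        if len(q)>5: print(lo,len(q),np.round(np.median(q,0),1),cv2.minAreaRect(q[:,:2].astype(np.float32)))
    # arm
    A=P[(P[:,2]>190)&(P[:,2]<290)&(P[:,0]>490)&(P[:,0]<700)&(P[:,1]>95)&(P[:,1]<420)]
    if len(A)>20:
        d=np.array([np.cos(np.radians(59)),np.sin(np.radians(59))]); nn=np.array([-d[1],d[0]])
        a=A[:,:2]@d; b=A[:,:2]@nn
        print("arm a range",a.min(),a.max())
        for k in np.arange(a.min(),a.max(),12):
            m=(a>=k)&(a<k+12)
            if m.sum()>2: print(round(k),m.sum(),"b med %.1f [%.0f %.0f] z med %.0f [%.0f %.0f]"%(np.median(b[m]),b[m].min(),b[m].max(),np.median(A[m,2]),A[m,2].min(),A[m,2].max()))
E
```

```text
{'time': np.float64(1.2), 'ee_pos': array([ 509.038, -279.364,  262.153]), 'orientation': array([ 0.   ,  0.981, -0.192, -0.001]), 'force': array([-0.665, -0.888,  0.363])}
wrist [ 583. -309.  424.]
body 8011 ((506.62811279296875, -277.9794616699219), (110.57941436767578, 130.02818298339844), 67.82158660888672)
205 1252 [ 508.3 -278.5  211.1] ((507.2394104003906, -278.0538330078125), (23.942026138305664, 23.457632064819336), 68.35870361328125)
160 574 [ 517.7 -282.3  185.9] ((516.0581665039062, -281.6813659667969), (23.95107650756836, 4.5644850730896), 67.69188690185547)
135 762 [ 505.  -289.8  147. ] ((506.80157470703125, -277.9393615722656), (95.86963653564453, 8.078933715820312), 67.71833801269531)
85 354 [ 523.1 -237.1  122.4] ((507.045166015625, -277.94281005859375), (112.88423156738281, 7.644516468048096), 67.94112396240234)
side [   80. -1241.  1125.]
body 1085 ((503.585205078125, -279.79840087890625), (118.51525115966797, 129.65232849121094), 67.80584716796875)
205 30 [ 498.4 -286.3  209. ] ((502.00244140625, -284.6051330566406), (25.16230010986328, 20.252079010009766), 67.19
[... 1653 characters left out ...]
-369] z med 222 [215 265]
543 21 b med -378.8 [-404 -369] z med 224 [215 265]
555 22 b med -378.6 [-404 -369] z med 221 [213 273]
567 21 b med -378.4 [-403 -368] z med 219 [212 266]
579 22 b med -379.2 [-403 -368] z med 219 [211 265]
591 18 b med -376.8 [-398 -367] z med 215 [208 266]
603 24 b med -376.2 [-399 -367] z med 216 [197 264]
615 25 b med -373.3 [-397 -354] z med 212 [201 267]
627 47 b med -375.5 [-398 -354] z med 228 [197 271]
639 67 b med -372.4 [-398 -348] z med 226 [196 271]
651 39 b med -373.4 [-395 -347] z med 224 [200 253]
663 36 b med -374.3 [-392 -354] z med 213 [195 253]
675 22 b med -372.7 [-383 -362] z med 216 [209 221]
687 8 b med -370.2 [-381 -361] z med 211 [206 214]
```

View pics/wrist1.png

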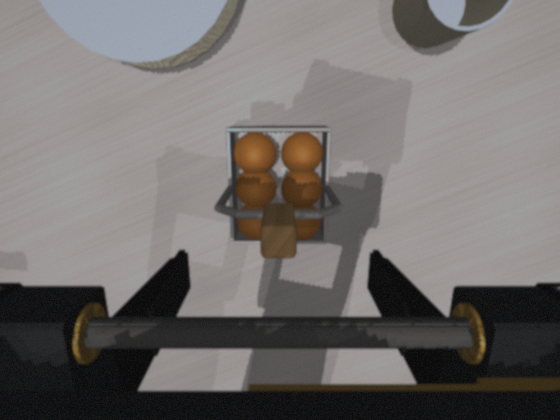

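The block sits at (280,230), centred between the open fingers, so I'll descend and grip.

Call:
send_rows([
  [[-1.5, 1.2, -30, 0, 95], [-1.5, 1.2, -60, 0, 95], [-1.5, 1.2, -75, 0, 95], [-1.5, 1.2, -84, 0, 95], [-1.5, 1.2, -84, 0, 95], [-1.5, 1.2, -84, 0, 95]],
])

```text
time: 1.95
ee_pos: [508.3, -279.0, 179.9]
orientation: [0.0, 0.981, -0.193, 0.001]
force: [-0.5, 0.4, 0.1]
gripper_width: 0.999
finger_force: 0.0
```

```bash
cat > f.py <<'E'
from h import *
import sys
def avg(n=6):
    F=[];T=[];Q=[]
    for i in range(n):
        c=robot.capture("wrist"); s=robot.read_state(); F.append(s["force"]);T.append(s["ft_torque"]);Q.append(s["ee_pos"])
    print("t",s["time"],"F",np.round(np.mean(F,0),2),"sd",np.round(np.std(F,0),2),"M",np.round(np.mean(T,0),3),"p",np.round(np.mean(Q,0),1),"w",round(float(s["gripper_width"])*95.1,1),"ff",s["finger_force"])
    return c
if __name__=="__main__": avg(int(sys.argv[1]))
E
python3 f.py 12
```

```text
t 2.55 F [-0.06 -0.4   0.05] sd [0.33 0.54 0.51] M [0.062 0.028 0.014] p [ 508.2 -278.5  179.5] w 95.4 ff 0.0
```

Call:
send_rows([
  [[0, 0, 0, 0, 60], [0, 0, 0, 0, 35], [0, 0, 0, 0, 15], [0, 0, 0, 0, 15], [0, 0, 0, 0, 15], [0, 0, 0, 0, 15], [0, 0, 0, 0, 15], [0, 0, 0, 0, 15], [0, 0, 0, 0, 15], [0, 0, 0, 0, 15]],
])

```text
time: 3.55
ee_pos: [507.7, -278.3, 178.6]
orientation: [0.0, 0.981, -0.193, -0.0]
force: [-0.6, 0.2, 0.6]
gripper_width: 0.25
finger_force: 30.0
```

Call:
send_rows([
  [[0, 0, 8, 0, 15], [0, 0, 25, 0, 15], [0, 0, 50, 0, 15], [0, 0, 80, 0, 15], [0, 5, 105, 4, 15], [-1, 18, 125, 10, 15], [-3, 40, 137, 17, 15], [-6, 68, 137, 24, 15], [-9, 100, 137, 31, 15], [-12, 132, 137, 38, 15], [-15, 164, 137, 45, 15], [-17, 196, 137, 52, 15]],
])

```text
time: 4.75
ee_pos: [489.9, -80.9, 315.6]
orientation: [-0.0, 0.966, 0.259, -0.0]
force: [-0.0, 0.6, -8.7]
gripper_width: 0.251
finger_force: 30.0
```

Call:
send_rows([
  [[-3, 32, 0, 7, 15], [-5, 62, 0, 13.5, 15], [-7, 90, 0, 19.5, 15], [-9, 112, 0, 24.5, 15], [-11, 128, 0, 28, 15], [-12, 137, 0, 30, 15], [-12, 140, 0, 30.3, 15], [-12, 140, 0, 30.3, 15], [-12, 140, 0, 30.3, 15], [-12, 140, 0, 30.3, 15]],
])

```text
time: 5.75
ee_pos: [478.8, 57.0, 315.6]
orientation: [0.0, 0.866, 0.5, -0.0]
force: [-1.2, 0.5, -7.8]
gripper_width: 0.25
finger_force: 30.0
```

```bash
cat > look.py <<'E'
from f import *
tag=sys.argv[1]
c=avg(12); np.savez(f"w{tag}.npz",**c); cv2.imwrite(f"pics/w{tag}.png",cv2.convertScaleAbs(c["frame"],alpha=1.5))
s=robot.read_state(); print("q",np.round(s["orientation"],3))
W=cloud(c)
P=W.reshape(-1,3); P=P[np.isfinite(P[:,0])]
th=np.radians(60.2); d=np.array([np.cos(th),np.sin(th)]); nn=np.array([-d[1],d[0]]); o=np.array([523.7,136.2])
a=(P[:,:2]-o)@d; b=(P[:,:2]-o)@nn
for k in range(-110,150,6):
    m=(a>=k)&(a<k+6)&(abs(b)<22)&(P[:,2]>205)&(P[:,2]<300)
    if m.sum()>4: 
        top=m&(P[:,2]>np.median(P[m,2])-12)
        print(k,m.sum(),"b [%.1f %.1f] z med %.1f [%.1f %.1f]"%(*np.percentile(b[top],[2,98]),np.median(P[m,2]),*np.percentile(P[m,2],[2,98])))
E
python3 look.py 2
```

```text
t 6.35 F [ 0.11 -0.24 -8.93] sd [0.54 0.33 0.45] M [-0.032 -0.045  0.003] p [478.8  57.5 315.6] w 23.7 ff 29.99546706676483
q [0.    0.866 0.501 0.   ]
-98 9 b [-21.8 -19.1] z med 284.9 [283.9 285.6]
-92 224 b [-21.8 21.9] z med 284.6 [281.9 286.5]
-86 17 b [-17.2 20.4] z med 293.6 [283.5 298.5]
-80 230 b [-8.9 12.0] z med 295.9 [290.9 299.7]
-26 59 b [-6.3 12.4] z med 240.2 [235.7 243.2]
-20 312 b [-7.3 13.6] z med 243.8 [241.7 262.9]
-14 417 b [-7.6 14.0] z med 263.1 [260.0 264.9]
-8 362 b [-7.3 13.7] z med 256.5 [252.5 260.3]
-2 324 b [-7.5 13.9] z med 248.9 [245.3 252.9]
4 396 b [-7.3 13.9] z med 245.6 [238.9 248.9]
10 423 b [-7.3 13.8] z med 250.3 [247.6 253.1]
16 453 b [-7.2 13.8] z med 255.1 [252.2 257.9]
22 430 b [-7.4 14.1] z med 258.4 [256.2 260.6]
28 138 b [-7.3 13.7] z med 254.0 [235.6 256.7]
34 234 b [-3.4 9.7] z med 236.2 [234.4 237.5]
40 228 b [-3.3 9.7] z med 235.3 [233.6 236.9]
46 249 b [-3.3 10.3] z med 234.6 [232.5 236.1]
52 142 b [-3.3 10.2] z med 233.7 [231.8 235.5]
```

View pics/w2.png

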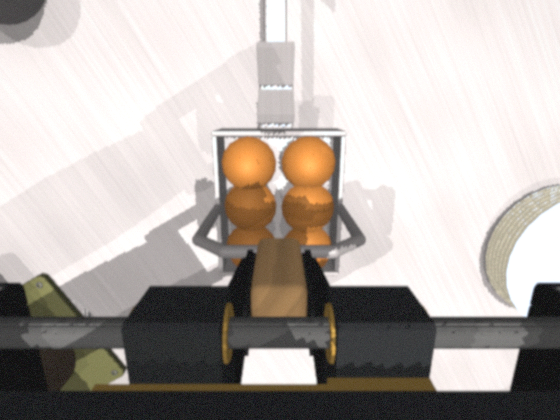

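The wrist view shows the block at (280,270) gripped and the bail standing square. The notch is ahead at (275,100), almost in line with the basket.

```bash
python3 - <<'E'
from h import *
c=dict(np.load("w2.npz")); P=cloud(c).reshape(-1,3); P=P[np.isfinite(P[:,0])]
th=np.radians(60.2); d=np.array([np.cos(th),np.sin(th)]); nn=np.array([-d[1],d[0]]); o=np.array([523.7,136.2])
a=(P[:,:2]-o)@d; b=(P[:,:2]-o)@nn
for lo,hi in [(275,288),(240,275),(290,330),(325,352),(170,186)]:
    m=(P[:,2]>lo)&(P[:,2]<hi)&(abs(a+90)<(70 if lo==170 else 16))&(abs(b)<65)
    if lo==325: m&=abs(b)<14
    if m.sum()>5: print(lo,m.sum(),"a",np.round(np.percentile(a[m],[2,50,98]),1),"b",np.round(np.percentile(b[m],[1,99]),1),"z",np.round(np.percentile(P[m,2],[50,98]),1),"rect",cv2.minAreaRect(np.c_[a[m],b[m]].astype(np.float32)))
E
```

```text
275 1130 a [-93.1 -88.3 -86.1] b [-42.2  45.4] z [284.2 286.5] rect ((-89.61579132080078, 1.6269073486328125), (90.98501586914062, 8.112750053405762), 89.97187042236328)
240 669 a [-92.3 -87.3 -86. ] b [-54.2  57.4] z [265.4 274.5] rect ((-89.34640502929688, 1.5129013061523438), (7.550437927246094, 112.77590942382812), 0.21740658581256866)
290 1846 a [-81.3 -78.5 -77.8] b [-16.6  19.7] z [316.7 329.5] rect ((-79.94824981689453, 1.5243339538574219), (39.45186996459961, 5.111391067504883), 89.04731750488281)
325 3215 a [-91.4 -80.3 -77.9] b [-13.5  13.6] z [346.9 350. ] rect ((-85.665771484375, -0.045805931091308594), (16.399856567382812, 27.994630813598633), 0.46185070276260376)
170 3542 a [-152.2  -63.5  -25.2] b [-53.1  56.2] z [184.  185.8] rect ((-89.9498062133789, 1.4085578918457031), (130.17430114746094, 111.85014343261719), 0.2741030156612396)
```

Call:
send_rows([
  [[1, 5, 0, 0, 15], [6, 14, 0, 0, 15], [12, 25, 0, 0, 15], [18, 36, 0, 0, 15], [24, 46, 0, 0, 15], [30, 56, 0, 0, 15], [35.5, 65.5, 0, 0, 15], [40, 73.5, 0, 0, 15], [43.5, 79.5, 0, 0, 15], [45.3, 82.8, 0, 0, 15], [45.8, 83.7, 0, 0, 15], [45.8, 83.7, 0, 0, 15]],
])

```text
time: 7.55
ee_pos: [524.5, 141.3, 315.6]
orientation: [0.0, 0.866, 0.501, -0.0]
force: [-0.8, 0.2, -8.6]
gripper_width: 0.251
finger_force: 30.0
```

```bash
python3 look.py 3; python3 - <<'E'
from h import *
c=robot.capture("side"); cv2.imwrite("pics/s3.png",cv2.resize(c["frame"][140:300,180:400],None,fx=3,fy=3))
E
```

```text
t 8.15 F [ 0.06  0.1  -8.66] sd [0.44 0.56 0.39] M [-0.01  -0.051 -0.   ] p [524.5 141.2 315.7] w 24.0 ff 29.995479583740234
q [0.    0.866 0.501 0.   ]
-2 264 b [-21.1 13.5] z med 246.4 [239.8 285.4]
4 364 b [-21.7 21.4] z med 282.9 [240.4 286.3]
10 218 b [-8.0 14.7] z med 250.4 [247.7 298.1]
16 442 b [-7.0 13.6] z med 258.2 [253.0 299.7]
22 495 b [-7.3 14.0] z med 257.2 [235.5 260.1]
28 241 b [-6.2 12.8] z med 237.1 [233.6 256.9]
34 172 b [-3.4 10.0] z med 236.1 [234.5 237.7]
40 172 b [-3.4 10.0] z med 235.2 [233.6 236.7]
46 174 b [-3.3 9.9] z med 234.6 [233.0 236.2]
52 179 b [-3.3 9.9] z med 233.7 [232.3 235.4]
58 180 b [-3.3 9.8] z med 233.1 [231.2 234.3]
64 180 b [-3.3 9.8] z med 232.1 [230.2 233.7]
70 180 b [-3.3 9.7] z med 231.5 [230.0 232.9]
76 179 b [-3.3 9.7] z med 230.7 [228.8 232.7]
82 202 b [-3.2 9.7] z med 229.8 [227.8 231.3]
88 189 b [-3.2 10.4] z med 229.0 [226.9 230.4]
94 188 b [-3.2 10.3] z med 228.2 [226.5 229.6]
100 210 b [-3.2 10.2] z med 227.4 [225.9 229.0]
106 186 b [-3.2 10.2] z med 226.6 [225.1 228.1]
112 210 b [-3.2 10.2] z med 225.8 [223.8 227.3]
118 204 b [-3.1 10.1] z med 225.2 [223.4 226.8]
124 205 b [-3.1 10.1] z med 224.3 [222.8 225.9]
130 204 b [-3.1 10.0] z med 223.4 [221.8 224.9]
136 344 b [-21.5 10.0] z med 223.1 [210.9 263.7]
142 301 b [-20.2 9.9] z med 222.2 [211.2 263.1]
148 255 b [-19.0 9.9] z med 221.2 [209.3 231.9]
```

View pics/w3.png

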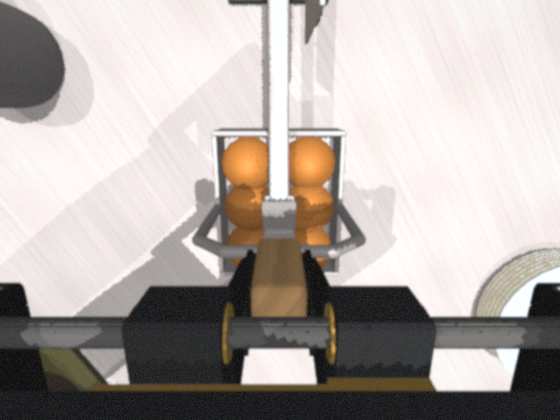

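The arm runs through the bail window, with the notch at (280,215) directly under the bar. I'll lower slowly to contact.

Call:
send_rows([
  [[0, 0, -3, 0, 15], [0, 0, -7, 0, 15], [0, 0, -11, 0, 15], [0, 0, -15, 0, 15], [0, 0, -18, 0, 15], [0, 0, -21, 0, 15], [0, 0, -23, 0, 15], [0, 0, -25, 0, 15], [0, 0, -27, 0, 15], [0, 0, -28.5, 0, 15], [0, 0, -30, 0, 15], [0, 0, -31, 0, 15]],
])

```text
time: 9.4
ee_pos: [524.8, 141.5, 285.0]
orientation: [0.0, 0.866, 0.501, 0.0]
force: [-0.1, -0.1, -7.1]
gripper_width: 0.253
finger_force: 30.0
```

Call:
send_rows([
  [[0, 0, -1, 0, 15], [0, 0, -2, 0, 15], [0, 0, -3, 0, 15], [0, 0, -4, 0, 15], [0, 0, -5, 0, 15], [0, 0, -6, 0, 15], [0, 0, -6, 0, 15], [0, 0, -6, 0, 15]],
])

```text
time: 10.2
ee_pos: [524.6, 141.4, 278.7]
orientation: [-0.0, 0.866, 0.501, 0.0]
force: [0.9, 0.4, -7.2]
gripper_width: 0.251
finger_force: 30.0
```

```bash
python3 look.py 4 | head -24
```

```text
t 10.8 F [ 0.85  0.64 -6.8 ] sd [0.41 0.49 0.61] M [ 0.132 -0.198 -0.014] p [524.6 141.4 278.7] w 23.5 ff 29.995687007904053
q [-0.     0.866  0.501  0.   ]
-2 22 b [-21.9 -16.4] z med 247.9 [246.6 249.4]
4 228 b [-21.7 21.2] z med 247.4 [243.8 249.5]
10 463 b [-10.1 16.8] z med 280.3 [244.5 299.2]
16 2319 b [-15.2 21.0] z med 281.8 [247.5 299.3]
22 749 b [-7.2 13.8] z med 249.3 [226.0 253.5]
28 229 b [-4.8 10.2] z med 230.5 [227.7 232.0]
34 216 b [-3.1 9.8] z med 229.8 [228.4 231.3]
40 214 b [-3.1 9.8] z med 229.2 [227.9 230.7]
46 222 b [-3.1 9.7] z med 228.7 [227.3 230.5]
52 226 b [-3.1 10.3] z med 228.0 [226.1 229.6]
58 232 b [-3.0 10.3] z med 227.3 [225.6 228.8]
64 230 b [-3.0 10.2] z med 226.7 [224.9 228.1]
70 247 b [-3.0 10.2] z med 226.0 [224.5 227.5]
76 233 b [-3.0 10.1] z med 225.6 [223.9 227.1]
82 261 b [-3.6 10.1] z med 225.0 [222.9 226.6]
88 241 b [-3.6 10.0] z med 224.3 [222.1 225.8]
94 261 b [-3.6 9.9] z med 223.6 [221.4 225.2]
100 264 b [-3.5 9.9] z med 223.0 [221.2 224.6]
106 265 b [-3.5 9.9] z med 222.4 [220.5 224.0]
112 287 b [-3.4 10.4] z med 221.8 [219.8 223.2]
118 283 b [-3.4 10.3] z med 221.0 [219.1 222.6]
124 288 b [-3.4 10.3] z med 220.5 [218.5 222.0]
```

Call:
send_rows([
  [[0, 0, -0.7, 0, 15], [0, 0, -2, 0, 15], [0, 0, -3.5, 0, 15], [0, 0, -5, 0, 15], [0, 0, -6.5, 0, 15], [0, 0, -8, 0, 15], [0, 0, -9.5, 0, 15], [0, 0, -11, 0, 15], [0, 0, -12.5, 0, 15], [0, 0, -14, 0, 15], [0, 0, -15, 0, 15], [0, 0, -15.5, 0, 15]],
])

```text
time: 12.0
ee_pos: [524.4, 141.1, 263.0]
orientation: [0.0, 0.866, 0.501, -0.0]
force: [-1.3, -2.1, -4.1]
gripper_width: 0.249
finger_force: 30.0
```

```bash
python3 look.py 5 | sed -n '1,9p;12,13p'
```

```text
t 12.6 F [-2.2  -2.62 -4.79] sd [0.52 0.7  0.53] M [-0.563  0.36   0.002] p [524.4 141.1 263.1] w 23.7 ff 29.995842576026917
q [ 0.     0.866  0.501 -0.   ]
-2 117 b [-8.5 15.4] z med 295.0 [232.0 296.4]
4 958 b [-8.5 15.3] z med 295.7 [229.6 297.4]
10 1706 b [-10.0 16.8] z med 294.0 [233.2 298.4]
16 3265 b [-15.9 21.4] z med 275.2 [234.3 298.1]
22 761 b [-7.5 13.8] z med 235.0 [210.7 240.3]
28 221 b [-3.5 9.8] z med 217.4 [215.1 218.8]
34 218 b [-3.7 9.8] z med 217.2 [215.4 218.7]
52 241 b [-3.6 10.2] z med 216.3 [214.0 217.8]
58 252 b [-3.5 10.2] z med 216.1 [214.0 217.3]
```

Call:
send_rows([
  [[-0.2, -0.4, -0.7, 0, 15], [-0.4, -0.7, -2, 0, 15], [-0.5, -0.8, -3.5, 0, 15], [-0.5, -0.9, -5, 0, 15], [-0.5, -0.9, -6.5, 0, 15], [-0.5, -0.9, -8, 0, 15], [-0.5, -0.9, -9.5, 0, 15], [-0.5, -0.9, -11, 0, 15], [-0.5, -0.9, -12.5, 0, 15], [-0.5, -0.9, -14, 0, 15], [-0.5, -0.9, -15, 0, 15], [-0.5, -0.9, -15.5, 0, 15]],
])

```text
time: 13.8
ee_pos: [524.0, 140.5, 247.6]
orientation: [0.0, 0.866, 0.501, -0.0]
force: [-2.7, -1.6, -4.2]
gripper_width: 0.247
finger_force: 30.0
```

```bash
python3 look.py 6 | sed -n '1,9p;12,13p'
```

```text
t 14.4 F [-2.17 -2.07 -3.1 ] sd [0.26 0.61 0.51] M [-0.377  0.373  0.003] p [524.1 140.5 247.7] w 24.2 ff 29.99609738588333
q [ 0.     0.866  0.501 -0.   ]
-8 114 b [-10.1 16.9] z med 294.7 [293.0 299.2]
-2 230 b [-10.0 16.0] z med 280.2 [216.4 298.4]
4 968 b [-8.5 15.3] z med 280.3 [214.6 284.6]
10 4107 b [-15.8 21.0] z med 273.7 [219.4 296.1]
16 1473 b [-14.8 21.0] z med 255.3 [220.0 295.3]
22 326 b [-7.5 13.7] z med 222.4 [220.3 224.6]
58 5 b [-2.2 6.9] z med 205.3 [205.0 205.7]
76 14 b [-0.7 6.8] z med 205.2 [205.0 205.7]
82 9 b [-0.8 8.5] z med 205.3 [205.1 205.7]
```

Call:
send_rows([
  [[-0.3, -0.3, -0.7, 0, 15], [-0.6, -0.5, -2, 0, 15], [-0.6, -0.5, -3.5, 0, 15], [-0.6, -0.5, -5, 0, 15], [-0.6, -0.5, -6.5, 0, 15], [-0.6, -0.5, -8, 0, 15], [-0.5, -0.4, -9.5, 0, 15], [-0.5, -0.3, -11, 0, 15], [-0.4, -0.2, -12.5, 0, 15], [-0.4, -0.1, -13.5, 0, 15], [-0.4, -0.1, -14, 0, 15], [-0.4, -0.1, -14, 0, 15]],
])

```text
time: 15.6
ee_pos: [523.8, 140.2, 233.7]
orientation: [0.0, 0.866, 0.501, 0.0]
force: [-0.1, -4.2, -1.7]
gripper_width: 0.251
finger_force: 30.0
```

```bash
python3 look.py 7 | sed -n '1,9p'; python3 - <<'E'
from h import *
c=dict(np.load("w7.npz")); print(c["R"].shape); P=cloud(c).reshape(-1,3); P=P[np.isfinite(P[:,0])]
th=np.radians(60.2); d=np.array([np.cos(th),np.sin(th)]); nn=np.array([-d[1],d[0]]); o=np.array([523.7,136.2])
a=(P[:,:2]-o)@d; b=(P[:,:2]-o)@nn
for k in range(-10,200,10):
    m=(a>=k)&(a<k+10)&(abs(b-3.3)<5)&(P[:,2]>150)&(P[:,2]<235)
    if m.sum()>4: print(k,m.sum(),np.round(np.percentile(P[m,2],[2,50,98]),1))
E
```

```text
t 16.2 F [-0.37 -4.41 -1.9 ] sd [0.34 0.89 0.76] M [-0.873 -0.054 -0.022] p [523.7 140.2 233.7] w 23.6 ff 29.996747374534607
q [0.    0.866 0.501 0.   ]
-8 223 b [-9.9 17.2] z med 284.9 [279.2 297.9]
-2 381 b [-9.9 17.1] z med 267.1 [263.1 299.4]
4 863 b [-9.8 17.1] z med 266.7 [263.8 298.7]
10 5002 b [-15.5 21.1] z med 257.1 [211.9 282.8]
16 456 b [-11.8 19.2] z med 211.3 [206.2 281.5]
22 335 b [-7.3 13.8] z med 209.6 [207.3 211.9]
(3, 3)
10 454 [203.3 218.8 234.4]
20 461 [189.4 191.3 212.2]
30 271 [189.8 191.  192.5]
40 276 [190.4 191.8 193.1]
50 291 [191.  192.3 193.6]
60 311 [191.8 193.1 194.6]
70 337 [192.3 193.8 195.1]
80 344 [193.1 194.5 196. ]
90 343 [193.8 195.1 196.9]
100 393 [194.3 195.9 197.4]
110 416 [195.2 196.5 198. ]
120 439 [195.6 197.2 198.6]
130 334 [196.3 197.8 199.3]
```

Call:
send_rows([
  [[-0.1, -0.4, 0, 0, 15], [-0.2, -0.8, 0, 0, 15], [-0.2, -0.8, 0, 0, 15]],
])

```text
time: 16.5
ee_pos: [523.3, 139.9, 233.6]
orientation: [-0.0, 0.866, 0.501, 0.0]
force: [-0.6, -3.1, -2.3]
gripper_width: 0.251
finger_force: 30.0
```

```bash
python3 f.py 12
```

```text
t 17.1 F [-0.61 -2.29 -1.98] sd [0.61 0.44 0.41] M [-0.379  0.071  0.009] p [523.3 139.8 233.6] w 23.8 ff 29.99641388654709
```

Call:
send_rows([
  [[-0.2, -0.5, -0.5, 0, 15], [-0.5, -1.0, -1.5, 0, 15], [-0.5, -1.0, -3, 0, 15], [-0.5, -1.0, -4.5, 0, 15], [-0.5, -0.9, -6, 0, 15], [-0.4, -0.8, -7.5, 0, 15], [-0.4, -0.7, -9, 0, 15], [-0.3, -0.6, -10.2, 0, 15], [-0.2, -0.5, -11.2, 0, 15], [-0.2, -0.5, -12, 0, 15], [-0.2, -0.5, -12, 0, 15]],
])

```text
time: 18.2
ee_pos: [523.6, 139.7, 221.9]
orientation: [-0.0, 0.866, 0.501, 0.001]
force: [-0.5, 5.7, 0.3]
gripper_width: 0.25
finger_force: 30.0
```

```bash
python3 f.py 14
```

```text
t 18.9 F [ 0.62  5.41 -0.34] sd [0.35 0.42 0.52] M [ 1.182 -0.202  0.01 ] p [523.6 139.6 222. ] w 23.7 ff 29.99654710292816
```

Call:
send_rows([
  [[0.2, 0.3, 0, 0, 15], [0.4, 0.7, 0, 0, 15], [0.5, 1.1, 0, 0, 15], [0.5, 1.1, 0, 0, 15], [0.5, 1.1, 0, 0, 15]],
])

```text
time: 19.4
ee_pos: [523.6, 139.8, 221.5]
orientation: [0.0, 0.866, 0.501, -0.0]
force: [-0.9, 1.1, -0.0]
gripper_width: 0.252
finger_force: 30.0
```

```bash
python3 look.py 8 | sed -n 1,2p; python3 - <<'E'
from h import *
c=dict(np.load("w8.npz")); P=cloud(c).reshape(-1,3); P=P[np.isfinite(P[:,0])]
th=np.radians(60.2); d=np.array([np.cos(th),np.sin(th)]); nn=np.array([-d[1],d[0]]); o=np.array([523.7,136.2])
a=(P[:,:2]-o)@d; b=(P[:,:2]-o)@nn
m=(a>35)&(a<140)&(abs(b-3.3)<5)&(P[:,2]>150)&(P[:,2]<225)
f=np.polyfit(a[m],P[m,2],1);print("arm slope",f, "angle",.131+np.arctan(f[0]))
for s in (-1,1):
  m=(b*s>20)&(b*s<45)&(abs(a-4)<20)&(P[:,2]>175)&(P[:,2]<205); 
  if m.sum(): print(s,m.sum(),np.round(np.percentile(a[m],[2,50,98]),1),np.round(np.percentile(P[m,2],[50,98]),1))
m=(P[:,2]<110)&(P[:,2]>80)&(abs(a-4)<90)&(abs(b)<65); print(m.sum(),cv2.minAreaRect(np.c_[a[m],b[m]].astype(np.float32)),np.linalg.lstsq(np.c_[a[m],b[m],np.ones(m.sum())],P[m,2],rcond=None)[0])
E
```

```text
t 20.0 F [-1.09  0.84 -0.68] sd [0.68 0.69 0.39] M [0.258 0.073 0.02 ] p [523.6 139.9 221.5] w 23.7 ff 29.996565878391266
q [ 0.     0.866  0.501 -0.   ]
arm slope [1.13035164e-01 1.76845758e+02] angle 0.24355740626619726
-1 509 [0.5 5.2 7.5] [188.5 191.9]
1 493 [0.4 5.3 7.6] [190.2 192.4]
10347 ((3.2892532348632812, 3.5512428283691406), (111.703125, 130.36634826660156), 89.99113464355469) [ 6.55226952e-04 -2.36006314e-03  9.78902189e+01]
```

View pics/w8.png

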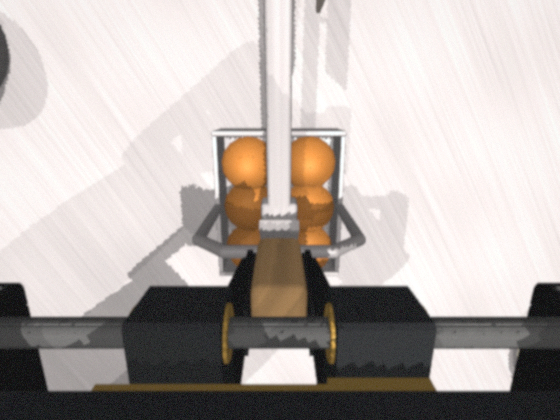

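Call:
send_rows([
  [[0, 0.1, -0.5, 0, 15], [0.1, 0.2, -1.2, 0, 15], [0.1, 0.3, -2, 0, 15], [0.1, 0.4, -2.8, 0, 15], [0.2, 0.5, -3.5, 0, 15], [0.2, 0.5, -4.2, 0, 15], [0.2, 0.6, -4.8, 0, 15], [0.2, 0.6, -5, 0, 15], [0.2, 0.6, -5, 0, 15]],
])

```text
time: 20.9
ee_pos: [523.9, 140.5, 216.5]
orientation: [0.0, 0.866, 0.501, -0.0]
force: [-2.3, -4.2, -1.4]
gripper_width: 0.255
finger_force: 30.0
```

```bash
python3 f.py 20
```

```text
t 21.9 F [-1.97 -4.67 -0.42] sd [0.46 0.53 0.49] M [-0.925  0.351  0.002] p [523.9 140.5 216.5] w 23.9 ff 29.99669909477234
```

Call:
send_rows([
  [[-0.2, -0.3, 0, 0, 15], [-0.4, -0.6, 0, 0, 15], [-0.4, -0.6, 0, 0, 15], [-0.4, -0.6, 0, 0, 15]],
])

```text
time: 22.3
ee_pos: [523.8, 140.3, 216.9]
orientation: [0.0, 0.866, 0.501, 0.0]
force: [-1.3, -2.9, 0.3]
gripper_width: 0.252
finger_force: 30.0
```

```bash
python3 f.py 20
```

```text
t 23.3 F [-0.01 -2.54 -0.12] sd [0.72 0.43 0.52] M [-0.463 -0.083 -0.021] p [523.8 140.3 216.8] w 24.0 ff 29.996850192546844
```

Call:
send_rows([
  [[-0.1, -0.3, 0, 0, 15], [-0.2, -0.5, 0, 0, 15], [-0.2, -0.5, 0, 0, 15], [-0.2, -0.5, 0, 0, 15]],
])

```text
time: 23.7
ee_pos: [523.7, 140.2, 216.9]
orientation: [-0.0, 0.866, 0.501, 0.001]
force: [2.2, 1.4, -0.5]
gripper_width: 0.248
finger_force: 30.0
```

```bash
python3 f.py 24
```

```text
t 24.9 F [3.14 3.14 0.59] sd [0.51 0.98 0.65] M [ 0.724 -0.76  -0.001] p [523.6 140.1 216.9] w 24.0 ff 29.99683767557144
```

Call:
send_rows([
  [[0.1, 0.1, 0, 0, 15], [0.2, 0.25, 0, 0, 15], [0.2, 0.25, 0, 0, 15], [0.2, 0.25, 0, 0, 15]],
])

```text
time: 25.3
ee_pos: [523.7, 140.1, 216.8]
orientation: [-0.0, 0.866, 0.501, 0.0]
force: [3.6, 3.8, 0.1]
gripper_width: 0.249
finger_force: 30.0
```

```bash
python3 f.py 24
```

```text
Traceback (most recent call last):
  File "f.py", line 9, in <module>
    if __name__=="__main__": avg(int(sys.argv[1]))
                             ~~~^^^^^^^^^^^^^^^^^^
  File "f.py", line 6, in avg
    c=robot.capture("wrist"); s=robot.read_state(); F.append(s["force"]);T.append(s["ft_torque"]);Q.append(s["ee_pos"])
ValueError: 200 camera calls are used up
```

Call:
send_rows([
  [[0.1, 0.2, 0, 0, 15], [0.15, 0.3, 0, 0, 15], [0.15, 0.3, 0, 0, 15], [0.15, 0.3, 0, 0, 15]],
])

```text
time: 26.1
ee_pos: [523.7, 140.2, 216.6]
orientation: [0.0, 0.866, 0.501, -0.0]
force: [3.4, 2.8, 0.5]
gripper_width: 0.253
finger_force: 30.0
```

Call:
send_rows([
  [[0, 0, 0, 0, 15]],
])

```text
time: 26.2
ee_pos: [523.7, 140.2, 216.6]
orientation: [0.0, 0.866, 0.501, -0.0]
force: [2.8, 3.4, 0.2]
gripper_width: 0.251
finger_force: 30.0
```

Call:
send_rows([
  [[0, 0, 0, 0, 15]],
])

```text
time: 26.3
ee_pos: [523.7, 140.2, 216.6]
orientation: [0.0, 0.866, 0.501, -0.0]
force: [2.5, 2.5, 0.6]
gripper_width: 0.247
finger_force: 30.0
```

Call:
send_rows([
  [[0, 0, 0, 0, 15]],
])

```text
time: 26.4
ee_pos: [523.7, 140.2, 216.6]
orientation: [0.0, 0.866, 0.501, -0.0]
force: [2.5, 3.0, 0.4]
gripper_width: 0.253
finger_force: 30.0
```

Call:
send_rows([
  [[0, 0, 0, 0, 15]],
])

```text
time: 26.5
ee_pos: [523.7, 140.2, 216.6]
orientation: [0.0, 0.866, 0.501, -0.0]
force: [3.0, 2.0, 0.2]
gripper_width: 0.251
finger_force: 30.0
```

Call:
send_rows([
  [[0, 0, 0, 0, 15]],
])

```text
time: 26.6
ee_pos: [523.7, 140.2, 216.6]
orientation: [0.0, 0.866, 0.501, -0.0]
force: [2.2, 4.1, 0.8]
gripper_width: 0.252
finger_force: 30.0
```

Call:
send_rows([
  [[0.1, 0.2, 0, 0, 15], [0.2, 0.4, 0, 0, 15], [0.3, 0.4, 0, 0, 15], [0.3, 0.4, 0, 0, 15], [0.3, 0.4, 0, 0, 15]],
])

```text
time: 27.1
ee_pos: [523.8, 140.3, 216.4]
orientation: [0.0, 0.866, 0.501, -0.001]
force: [2.1, 0.2, 0.1]
gripper_width: 0.255
finger_force: 30.0
```

Call:
send_rows([
  [[0, 0, 0, 0, 15]],
])

```text
time: 27.2
ee_pos: [523.8, 140.3, 216.4]
orientation: [0.0, 0.866, 0.501, -0.001]
force: [1.7, -0.6, -0.2]
gripper_width: 0.253
finger_force: 30.0
```

Call:
send_rows([
  [[0, 0, 0, 0, 15]],
])

```text
time: 27.3
ee_pos: [523.8, 140.3, 216.4]
orientation: [0.0, 0.866, 0.501, -0.001]
force: [2.0, -0.4, 0.0]
gripper_width: 0.252
finger_force: 30.0
```

Call:
send_rows([
  [[0, 0, 0, 0, 15]],
])

```text
time: 27.4
ee_pos: [523.8, 140.3, 216.4]
orientation: [0.0, 0.866, 0.501, -0.001]
force: [2.1, -1.6, 0.2]
gripper_width: 0.252
finger_force: 30.0
```

Call:
send_rows([
  [[0, 0, 0, 0, 15]],
])

```text
time: 27.5
ee_pos: [523.8, 140.3, 216.4]
orientation: [0.0, 0.866, 0.501, -0.001]
force: [0.7, -1.3, 0.6]
gripper_width: 0.255
finger_force: 30.0
```

Call:
send_rows([
  [[0.1, -0.05, 0, 0, 15], [0.2, -0.1, 0, 0, 15], [0.2, -0.1, 0, 0, 15], [0.2, -0.1, 0, 0, 15]],
])

```text
time: 27.9
ee_pos: [523.8, 140.4, 216.4]
orientation: [-0.0, 0.866, 0.501, -0.001]
force: [-0.9, -2.8, -0.4]
gripper_width: 0.25
finger_force: 30.0
```

Call:
send_rows([
  [[0, 0, 0, 0, 15]],
])

```text
time: 28.0
ee_pos: [523.8, 140.4, 216.4]
orientation: [-0.0, 0.866, 0.501, -0.001]
force: [-1.6, -2.2, -0.3]
gripper_width: 0.251
finger_force: 30.0
```

Call:
send_rows([
  [[0, 0, 0, 0, 15]],
])

```text
time: 28.1
ee_pos: [523.9, 140.4, 216.4]
orientation: [-0.0, 0.866, 0.501, -0.001]
force: [-1.4, -2.4, -0.3]
gripper_width: 0.249
finger_force: 30.0
```

Call:
send_rows([
  [[0, 0, 0, 0, 15]],
])

```text
time: 28.2
ee_pos: [523.8, 140.4, 216.4]
orientation: [-0.0, 0.866, 0.501, -0.001]
force: [-0.6, -2.3, -1.2]
gripper_width: 0.252
finger_force: 30.0
```

Call:
send_rows([
  [[0, 0, 0, 0, 15]],
])

```text
time: 28.3
ee_pos: [523.9, 140.4, 216.4]
orientation: [-0.0, 0.866, 0.501, -0.001]
force: [-1.5, -2.8, -0.2]
gripper_width: 0.251
finger_force: 30.0
```

Call:
send_rows([
  [[0, 0, 0, 0, 15]],
])

```text
time: 28.4
ee_pos: [523.9, 140.4, 216.4]
orientation: [-0.0, 0.866, 0.501, -0.001]
force: [-1.7, -3.2, -0.1]
gripper_width: 0.25
finger_force: 30.0
```

Call:
send_rows([
  [[0, 0, 0, 0, 15]],
])

```text
time: 28.5
ee_pos: [523.9, 140.4, 216.4]
orientation: [-0.0, 0.866, 0.501, -0.001]
force: [-1.9, -2.5, -0.6]
gripper_width: 0.25
finger_force: 30.0
```

Call:
send_rows([
  [[0, 0, 0, 0, 15]],
])

```text
time: 28.6
ee_pos: [523.9, 140.4, 216.4]
orientation: [-0.0, 0.866, 0.501, -0.001]
force: [-2.9, -4.0, -0.8]
gripper_width: 0.253
finger_force: 30.0
```

Call:
send_rows([
  [[0, 0, 0, 0, 15]],
])

```text
time: 28.7
ee_pos: [523.9, 140.4, 216.4]
orientation: [-0.0, 0.866, 0.501, -0.001]
force: [-2.9, -3.3, -0.7]
gripper_width: 0.253
finger_force: 30.0
```

Call:
send_rows([
  [[-0.2, -0.1, 0, 0, 15], [-0.4, -0.25, 0, 0, 15], [-0.4, -0.25, 0, 0, 15], [-0.4, -0.25, 0, 0, 15], [-0.4, -0.25, 0, 0, 15], [-0.4, -0.25, 0, 0, 15], [-0.4, -0.25, 0, 0, 15], [-0.4, -0.25, 0, 0, 15], [-0.4, -0.25, 0, 0, 15], [-0.4, -0.25, 0, 0, 15]],
])

```text
time: 29.7
ee_pos: [523.8, 140.3, 216.7]
orientation: [-0.0, 0.866, 0.501, 0.0]
force: [-2.2, -3.2, -0.4]
gripper_width: 0.252
finger_force: 30.0
```

Call:
send_rows([
  [[0, 0, 0, 0, 15], [0, 0, 0, 0, 15]],
])

```text
time: 29.9
ee_pos: [523.8, 140.3, 216.7]
orientation: [-0.0, 0.866, 0.501, 0.0]
force: [-1.8, -2.4, -0.6]
gripper_width: 0.254
finger_force: 30.0
```

Call:
send_rows([
  [[0, 0, 0, 0, 15], [0, 0, 0, 0, 15]],
])

```text
time: 30.1
ee_pos: [523.8, 140.4, 216.7]
orientation: [-0.0, 0.866, 0.501, 0.0]
force: [-2.3, -3.2, -0.2]
gripper_width: 0.254
finger_force: 30.0
```

Call:
send_rows([
  [[0, 0, 0, 0, 15], [0, 0, 0, 0, 15]],
])

```text
time: 30.3
ee_pos: [523.8, 140.3, 216.7]
orientation: [-0.0, 0.866, 0.501, 0.0]
force: [-2.7, -1.7, 0.6]
gripper_width: 0.251
finger_force: 30.0
```

Call:
send_rows([
  [[0, 0, 0, 0, 15], [0, 0, 0, 0, 15]],
])

```text
time: 30.5
ee_pos: [523.8, 140.4, 216.7]
orientation: [-0.0, 0.866, 0.501, 0.0]
force: [-2.6, -2.2, -0.1]
gripper_width: 0.251
finger_force: 30.0
```

Call:
send_rows([
  [[0, 0, 0, 0, 15], [0, 0, 0, 0, 15]],
])

```text
time: 30.7
ee_pos: [523.8, 140.3, 216.7]
orientation: [-0.0, 0.866, 0.501, 0.0]
force: [-2.0, -3.3, 0.6]
gripper_width: 0.253
finger_force: 30.0
```

Call:
send_rows([
  [[-0.15, -0.25, 0, 0, 15], [-0.15, -0.25, 0, 0, 15], [-0.15, -0.25, 0, 0, 15], [-0.15, -0.25, 0, 0, 15], [-0.15, -0.25, 0, 0, 15], [-0.15, -0.25, 0, 0, 15], [-0.15, -0.25, 0, 0, 15], [-0.15, -0.25, 0, 0, 15]],
])

```text
time: 31.5
ee_pos: [523.8, 140.2, 216.8]
orientation: [-0.0, 0.866, 0.501, 0.0]
force: [-2.1, -0.1, -0.9]
gripper_width: 0.251
finger_force: 30.0
```

Call:
send_rows([
  [[0, 0, 0, 0, 15], [0, 0, 0, 0, 15]],
])

```text
time: 31.7
ee_pos: [523.8, 140.2, 216.8]
orientation: [-0.0, 0.866, 0.501, 0.0]
force: [-1.0, 0.2, -0.6]
gripper_width: 0.251
finger_force: 30.0
```

Call:
send_rows([
  [[0, 0, 0, 0, 15], [0, 0, 0, 0, 15]],
])

```text
time: 31.9
ee_pos: [523.8, 140.2, 216.8]
orientation: [-0.0, 0.866, 0.501, 0.0]
force: [0.7, 0.3, -0.3]
gripper_width: 0.254
finger_force: 30.0
```

Call:
send_rows([
  [[0, 0, 0, 0, 15], [0, 0, 0, 0, 15]],
])

```text
time: 32.1
ee_pos: [523.8, 140.2, 216.8]
orientation: [-0.0, 0.866, 0.501, 0.0]
force: [-1.7, 1.1, 0.4]
gripper_width: 0.251
finger_force: 30.0
```

Call:
send_rows([
  [[0, 0, 0, 0, 15], [0, 0, 0, 0, 15]],
])

```text
time: 32.3
ee_pos: [523.8, 140.2, 216.8]
orientation: [-0.0, 0.866, 0.501, 0.0]
force: [-0.9, 0.9, 0.6]
gripper_width: 0.253
finger_force: 30.0
```

Call:
send_rows([
  [[0, 0, 0, 0, 15], [0, 0, 0, 0, 15]],
])

```text
time: 32.5
ee_pos: [523.8, 140.2, 216.7]
orientation: [-0.0, 0.866, 0.501, 0.0]
force: [-0.4, 0.8, 0.3]
gripper_width: 0.25
finger_force: 30.0
```

Call:
send_rows([
  [[0, 0, 0, 0, 15]],
])

```text
time: 32.6
ee_pos: [523.8, 140.2, 216.8]
orientation: [-0.0, 0.866, 0.501, 0.0]
force: [-0.8, 1.5, -0.0]
gripper_width: 0.251
finger_force: 30.0
```

Call:
send_rows([
  [[0, 0, 0, 0, 15]],
])

```text
time: 32.7
ee_pos: [523.7, 140.2, 216.7]
orientation: [-0.0, 0.866, 0.501, 0.0]
force: [0.1, 0.8, 1.0]
gripper_width: 0.252
finger_force: 30.0
```

Call:
send_rows([
  [[0, 0, 0, 0, 15]],
])

```text
time: 32.8
ee_pos: [523.8, 140.2, 216.8]
orientation: [-0.0, 0.866, 0.501, 0.0]
force: [-0.2, 2.1, -0.0]
gripper_width: 0.254
finger_force: 30.0
```

Call:
send_rows([
  [[0, 0, 0, 0, 15]],
])

```text
time: 32.9
ee_pos: [523.7, 140.2, 216.7]
orientation: [-0.0, 0.866, 0.501, 0.0]
force: [0.1, 1.8, 1.1]
gripper_width: 0.252
finger_force: 30.0
```

Call:
send_rows([
  [[0, 0, 0, 0, 15]],
])

```text
time: 33.0
ee_pos: [523.7, 140.2, 216.7]
orientation: [-0.0, 0.866, 0.501, 0.0]
force: [0.5, 2.0, -0.2]
gripper_width: 0.252
finger_force: 30.0
```

Call:
send_rows([
  [[0, 0, 0, 0, 15]],
])

```text
time: 33.1
ee_pos: [523.8, 140.2, 216.7]
orientation: [-0.0, 0.866, 0.501, 0.0]
force: [-0.1, 1.5, 0.5]
gripper_width: 0.255
finger_force: 30.0
```

Call:
send_rows([
  [[0, 0, 0, 0, 15]],
])

```text
time: 33.2
ee_pos: [523.7, 140.1, 216.8]
orientation: [-0.0, 0.866, 0.501, 0.0]
force: [-0.3, 3.2, -0.1]
gripper_width: 0.249
finger_force: 30.0
```

Call:
send_rows([
  [[0, 0, 0, 0, 15]],
])

```text
time: 33.3
ee_pos: [523.7, 140.1, 216.7]
orientation: [-0.0, 0.866, 0.501, 0.0]
force: [-0.3, 2.2, -0.5]
gripper_width: 0.254
finger_force: 30.0
```

Call:
send_rows([
  [[0, 0.1, 0, 0, 26], [0, 0.1, 0, 0, 30], [0, 0.1, 0, 0, 40], [0, 0.1, 0, 0, 50], [0, 0.1, 0, 0, 60], [0, 0.1, 0, 0, 60], [0, 0.1, 0, 0, 60], [0, 0.1, 0, 0, 60], [0, 0.1, 0, 0, 60]],
])

```text
time: 34.2
ee_pos: [523.6, 140.2, 216.7]
orientation: [0.0, 0.866, 0.501, -0.0]
force: [0.0, -0.2, 0.0]
gripper_width: 0.63
finger_force: 0.0
```

Call:
send_rows([
  [[0, 0, 3, 0, 60], [0, 0, 10, 0, 60], [0, 0, 20, 0, 60], [0, 0, 35, 0, 60], [0, 0, 55, 0, 60], [0, 0, 75, 0, 60], [0, 0, 100, 0, 60], [0, 0, 125, 0, 60], [0, 0, 140, 0, 60], [0, 0, 150, 0, 60], [0, 0, 150, 0, 60], [0, 0, 150, 0, 60]],
])

```text
time: 35.4
ee_pos: [523.4, 140.1, 365.8]
orientation: [-0.0, 0.866, 0.501, -0.001]
force: [0.6, 0.2, -1.0]
gripper_width: 0.632
finger_force: 0.0
```

Call:
send_rows([
  [[0, 0, 0, 0, 60], [0, 0, 0, 0, 60], [0, 0, 0, 0, 60], [0, 0, 0, 0, 60], [0, 0, 0, 0, 60], [0, 0, 0, 0, 60], [0, 0, 0, 0, 60], [0, 0, 0, 0, 60], [0, 0, 0, 0, 60], [0, 0, 0, 0, 60]],
])

```text
time: 36.4
ee_pos: [523.7, 140.2, 366.7]
orientation: [-0.0, 0.866, 0.501, 0.0]
force: [0.3, -0.5, -0.9]
gripper_width: 0.631
finger_force: 0.0
```

Call:
send_rows([
  [[0, 0, 0, 0, 60], [0, 0, 0, 0, 60], [0, 0, 0, 0, 60], [0, 0, 0, 0, 60], [0, 0, 0, 0, 60], [0, 0, 0, 0, 60], [0, 0, 0, 0, 60], [0, 0, 0, 0, 60], [0, 0, 0, 0, 60], [0, 0, 0, 0, 60], [0, 0, 0, 0, 60], [0, 0, 0, 0, 60]],
])

```text
time: 37.6
ee_pos: [523.7, 140.2, 366.6]
orientation: [-0.0, 0.866, 0.501, -0.0]
force: [0.1, 0.2, -0.4]
gripper_width: 0.629
finger_force: 0.0
```

Call:
send_rows([
  [[0, 0, 0, 0, 60], [0, 0, 0, 0, 60], [0, 0, 0, 0, 60], [0, 0, 0, 0, 60], [0, 0, 0, 0, 60], [0, 0, 0, 0, 60], [0, 0, 0, 0, 60], [0, 0, 0, 0, 60], [0, 0, 0, 0, 60], [0, 0, 0, 0, 60], [0, 0, 0, 0, 60], [0, 0, 0, 0, 60]],
])

```text
time: 38.8
ee_pos: [523.7, 140.1, 366.7]
orientation: [0.0, 0.866, 0.501, 0.0]
force: [-1.2, -0.6, -0.2]
gripper_width: 0.628
finger_force: 0.0
```

Call:
send_rows([
  [[0, 0, 0, 0, 60], [0, 0, 0, 0, 60], [0, 0, 0, 0, 60], [0, 0, 0, 0, 60], [0, 0, 0, 0, 60], [0, 0, 0, 0, 60], [0, 0, 0, 0, 60], [0, 0, 0, 0, 60], [0, 0, 0, 0, 60], [0, 0, 0, 0, 60], [0, 0, 0, 0, 60], [0, 0, 0, 0, 60]],
])

```text
time: 40.0
ee_pos: [523.7, 140.1, 366.7]
orientation: [-0.0, 0.866, 0.501, -0.0]
force: [0.5, 0.3, -0.2]
gripper_width: 0.631
finger_force: 0.0
```

Call:
send_rows([
  [[0, 0, 0, 0, 60], [0, 0, 0, 0, 60], [0, 0, 0, 0, 60], [0, 0, 0, 0, 60], [0, 0, 0, 0, 60], [0, 0, 0, 0, 60], [0, 0, 0, 0, 60], [0, 0, 0, 0, 60], [0, 0, 0, 0, 60], [0, 0, 0, 0, 60], [0, 0, 0, 0, 60], [0, 0, 0, 0, 60]],
])

```text
time: 41.2
ee_pos: [523.7, 140.1, 366.6]
orientation: [0.0, 0.866, 0.501, -0.0]
force: [0.5, -0.2, 0.4]
gripper_width: 0.63
finger_force: 0.0
```

```bash
python3 -c "
from bench import robot
print(robot.hand_in())"
```

```text
the job is handed in; nothing more can be done
None
```

I hung the basket in the notch, let go with the vertical force on the gripper near zero (about 0.1 N mean, against the 0.4 N limit), backed the gripper off and handed in at 41 s; I had used up the camera calls, so the final hang, and whether the arm bobbed on release, were not checked in a picture.

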